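# Fit the grating disc and lid on the food processor

## Robot

A 6-joint arm with a two-finger parallel gripper is mounted at the origin on a cart in front of the work surface, level with it; the furniture and walls round the work are solid. World frame = base frame: x ahead of the robot, y to its left, z up, the work surface at z = 0. Lengths are in m, angles in degrees, forces in N, time in s.
With the tool pointing down it reaches from about 0.4 to 0.825 m from the base axis. Payload 7 kg.
Tool frame: the origin (TCP) lies at the centre of the arm's flange, where the gripper is bolted on; the fingertips stand 178 mm ahead of it and the grasp point (between the pads) lies 159 mm ahead of it (r.tips_ahead is the z of the fingertips in the tool frame, in m); z points along the fingers, y is the line along which they close (so a half turn about z gives the same grasp; the last joint's range is limited). The gripper opens to 88 mm and grips with 3 to 60 N. Pads are 19 mm wide; open, the fingers measure 130 mm over their backs; the gripper's body (78 mm by 193 mm) begins 47 mm behind the grasp point.
Start: joints at [60.625, 20.546, 0.682, 0, -70.136, -16.507], TCP at [0.485, 0.47, 0.405] pointing down, gripper open.
Joint ranges: [-176.03, 176.03], [-82.01, 121.73], [-58.28, 71.71], [-173.87, 95.51], [-174.79, -0.11], [-173.66, 173.66]. Speed limits (degrees/s): [136.94, 136.94, 172.46, 180, 180, 180].

## Interface

Orientations are given as [roll, pitch, yaw] about the fixed x, y, z axes, in that order (R = Rz(yaw) Ry(pitch) Rx(roll)).
In Python, from plant import r gives the robot as it stands. The module is installed in compiled form; this text tells all that it offers.
- The arm moves only by the shell command python3 -m pendant 'ROWS' [FORCE]. ROWS is JSON, a list that holds one entry, the list of rows, each a list of 7 numbers: the shift along the tool's x, y, z in m, then the turn, a rotation vector about the tool's x, y, z in degrees, then the gripper command: -1 is shut, 1 is fully open, values between are in proportion. A call has 1 to 5 rows; each row is the pose to reach, as a shift and turn from the pose commanded when the call began, along the tool's axes at that moment; what a row does not reach only later rows make up. A row lasts 1/10 s, in which the tool goes at most 50 mm and 8.59 degrees, less where a joint would pass 70% of its speed; a pose out of reach is approached as far as the arm can. A call with a gripper value outside its range is refused whole. The fingers move at their own pace and stop on an object; FORCE is the grip in N (left out, the last holds). Time passes only in rows, so rows that repeat a pose let the fingers close. It gives the time, the measured TCP pose, the force, the opening and the grip force at its end, in the units of the state.
- r.get_state(): the state, without advancing time (a new reading comes with each control period).
- r.capture(name): name is "scene" or "top" or "wrist"; returns the picture (420x560x3 uint8, red, green, blue); there is no depth.
- r.camera_params(name): a dict with "fx", "fy", "cx", "cy" (pixels), "R" (3x3) and "t" (3): a world point X has camera coordinates R X + t. Camera axes: x right, y down, z forward; pixel columns grow to the right and rows downward; lengths in m; the calibration is good to about 2 mm. The wrist camera is an equidistant fisheye: a pixel r from the principal point sees the ray r / f radians off the axis. A picture is of the moment at which its call begins: read the wrist's pose just before it. camera_params takes no time and is no camera call; for the wrist camera it gives the pose at the moment of the call.
- r.close_job(): hands the job in; it is judged then, once.
The state is a dict: "time_s": time; "joints": joint angles; "qd": joint speeds; "joint_torque": joint torques, N m; "tcp_pos": TCP position; "eef_rot": TCP orientation; "contact_force": force on the tool from outside, world axes, zero at the start; "moment": the same for the moment, N m; "gripper_width": finger opening in m; "gripper_force": force on a finger pad.
Only numpy, scipy, OpenCV 4.12 (cv2) and the standard library are available. Lean on these libraries where they do the work, as an engineer would, in place of code of your own. Each camera call takes 0.05 s, during which the arm holds its last target. There are 200 camera calls.

## Task

Get the food processor ready for grating: set the grating disc on the drive spindle in the bowl and turn it, pressing only lightly, until its holes line up with the hub's studs and it slides down fully home; then put the lid squarely on the bowl so that it sits flat on the rim. Never force either part, and leave the other things on the worktop where they are.

Things in the scene. Friction and masses are not known exactly. Their poses are not given: they have to be found in the camera images.
- processor: Food processor without its lid, fixed on the worktop: white motor base 172 x 172 x 60 mm with a turn switch on its front (-x) face and an open round steel bowl on top; the drive hub stands in the bowl. Origin: centre of the underside, z up.
- bowl_rim (a point): Centre of the bowl's mouth, level with the rim, 106 mm above the worktop. The bowl is 144 mm in diameter outside, 136 mm inside.
- hub_seat (a point): Centre of the drive hub's flat top (the seat), 90 mm above the worktop, where the disc's underside comes to rest; the black flange is 84 mm in diameter. The point is fixed to the motor base and does not turn with the hub. The gears hold the hub with about 0.4 N m; a harder twist turns it.
- spindle_nose (a point): Tip of the hub's central steel spindle, 30 mm above the seat. The spindle is 16 mm in diameter; its top 10 mm taper to a nose of about 7 mm.
- stud_tops (a point): Point on the hub's axis level with the tops of its four upright steel studs, 12 mm above the seat. Studs: 8 mm in diameter, tips slightly bevelled, 90 degrees apart on a 30 mm radius. The hub stopped at an arbitrary angle when last switched off: where the studs stand round the axis is not measured and has nothing to do with the base's yaw.
- disc: Grating disc lying flat, 0.18 to 0.29 kg. Origin: centre of its underside, z up. Grey centre plate 83 mm in diameter, 8 mm thick, with a steel grating ring round it to 124 mm (5 to 10 mm above the underside). Four round 10.5 mm holes go through the plate on a 30 mm radius, along the disc's own +x, +y, -x and -y. Once home, the stud tips show 4 mm above the plate: keep fingertips clear of them.
- disc_collar (a point): Centre of the top of the disc's round grey grip collar, 42 mm above the underside. The collar is 40 mm in diameter and rises 34 mm from the plate; the 17.5 mm bore for the spindle goes right through it. Grip it here, in any direction, fingertips 6 mm or more above the plate.
- lid: White round plastic lid standing on its skirt, 0.2 kg, 157 mm in diameter. Origin: centre of the skirt's lower edge, z up. The skirt (149 mm inside) reaches 8 mm down outside the bowl's rim; an inner ledge rests on the rim, so the seated lid's origin is 8 mm above hub_seat on the same axis, at any yaw. Inside height 40 mm: over a disc still standing on the studs it cannot go down.
- lid_tube (a point): Point to grip the lid: middle of its feed tube, 70 mm above the lid's lower edge and 30 mm from its axis towards the lid's -x. Axes as the lid's. The rectangular tube, closed by a black pusher, is 36 mm wide along y and 52 mm along x, from 44 to 93 mm above the lower edge.
- salt_pot: White ceramic shaker, 42 mm in diameter, 77 mm high, standing loose behind the work; origin at its foot. Leave it alone.
- pepper_pot: Black ceramic shaker, 42 mm in diameter, 77 mm high, standing loose behind the work; origin at its foot. Leave it alone.
- tub: Closed food tub, 72 mm in diameter, 71 mm high, standing loose behind the work; origin at its foot. Leave it alone.
- teaspoon: Steel teaspoon, 130 mm long, lying loose behind the work; origin under its middle. Leave it alone.
Things that resemble listed ones, but are neither listed nor needed, are in the scene too. Leave any pink look-alike of the processor alone.

How it is judged:
By the outcome, as a careful person would: the job done as asked, in the order asked, and still so for the second after the job is handed in, with the robot touching nothing.
It also fails if it takes over 67 s, if anything falls off the work surface, if the arm or the gripper's body presses on something with over 40 N, if the wrist force passes 120 N, or if a joint passes its speed limit or range.

## Working session

There is one attempt and no reset: what is moved stays moved. The work goes in short steps, Python scripts to look and compute and a shell command to move; the robot and the scene stay as the last step left them, time stands still between calls to the robot, and variables do not carry over. Pictures are saved under pics/ and viewed, at most 10 in all, crops included, and the job is handed in when it is done.

```bash
mkdir -p pics; python3 - <<'E'
from plant import r
import cv2,numpy as np
s=r.get_state();print({k:np.round(v,3).tolist() for k,v in s.items()})
for n in("scene","top","wrist"):
    p=r.camera_params(n);print(n,{k:np.round(v,4).tolist() for k,v in p.items()})
    cv2.imwrite(f"pics/{n}0.png",r.capture(n)[:,:,::-1])
a=[cv2.imread(f"pics/{n}0.png") for n in("scene","top")]
E
```

```text
{'time_s': 0.0, 'joints': [60.623, 20.59, 0.634, -0.02, -70.135, -16.506], 'qd': [0.005, -0.042, 0.11, -0.064, -0.039, -0.101], 'joint_torque': [-0.001, -58.272, 29.305, 6.997, 0.007, -0.0], 'tcp_pos': [0.484, 0.47, 0.404], 'eef_rot': [179.907, -0.008, -45.89], 'contact_force': [0.77, -0.728, -0.34], 'moment': [-0.024, -0.007, -0.036], 'gripper_force': 0.0, 'gripper_width': 0.088}
scene {'fx': 453.8614, 'fy': 453.8614, 'cx': 278.7669, 'cy': 214.5771, 'R': [[-0.0785, -0.9969, -0.0099], [-0.6949, 0.0618, -0.7165], [0.7148, -0.0494, -0.6976]], 't': [-0.0489, 0.3802, 0.904]}
top {'fx': 405.0202, 'fy': 405.0202, 'cx': 277.1289, 'cy': 208.4615, 'R': [[-0.0039, -1.0, 0.0039], [-0.9947, 0.0035, -0.1031], [0.1031, -0.0043, -0.9947]], 't': [-0.0594, 0.4462, 1.1954]}
wrist {'fx': 325.1923, 'fy': 325.1923, 'cx': 278.7684, 'cy': 218.0741, 'R': [[-0.7176, -0.6964, 0.0027], [-0.6742, 0.6956, 0.2481], [-0.1747, 0.1762, -0.9687]], 't': [0.6742, -0.0292, 0.3902]}
```

View pics/top0.png

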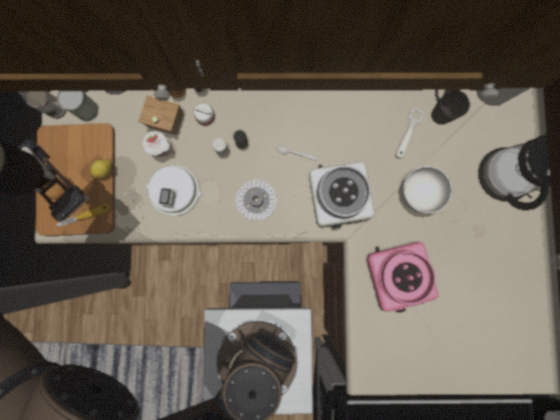

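View pics/scene0.png

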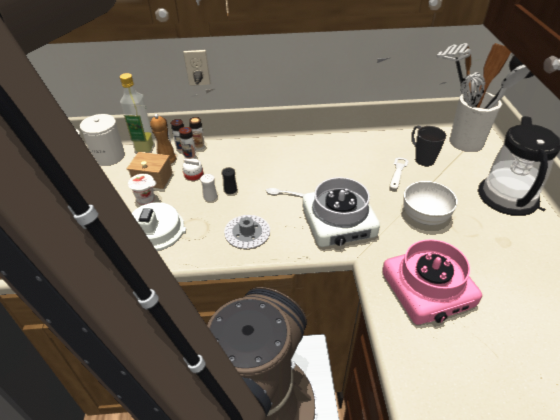

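The top view shows the lid at (172,190), the disc at (257,200), the processor at (342,193) and the pink look-alike at (406,277). Next I'll compute rough positions.

```bash
cat >h.py <<'E'
import numpy as np,cv2
from plant import r
from scipy.spatial.transform import Rotation as Ro
def ray(p,u,v,fish=False):
    a=np.array([(u-p["cx"])/p["fx"],(v-p["cy"])/p["fy"]]);R=np.array(p["R"]);t=np.array(p["t"])
    if fish:
        th=np.linalg.norm(a);d=np.r_[a/max(th,1e-9)*np.sin(th),np.cos(th)]
    else: d=np.r_[a,1]
    return -R.T@t,R.T@d
def onz(p,u,v,z,fish=False):
    c,d=ray(p,u,v,fish);return c+d*(z-c[2])/d[2]
def proj(p,X,fish=False):
    c=np.array(p["R"])@np.array(X)+p["t"]
    if fish:
        n=np.hypot(c[0],c[1]);th=np.arctan2(n,c[2]);a=c[:2]/max(n,1e-9)*th
    else:a=c[:2]/c[2]
    return a*p["fx"]+[p["cx"],p["cy"]]
def delta(pos,yaw):
    "shift in tool axes and turn about tool z to bring tool (pointing down) to pos,yaw"
    s=r.get_state();R=Ro.from_euler("xyz",s["eef_rot"],degrees=True)
    T=Ro.from_euler("xyz",[180,0,yaw],degrees=True)
    return np.round(R.inv().apply(np.array(pos)-s["tcp_pos"]),4),np.round((R.inv()*T).as_rotvec(degrees=True),2)
E
python3 - <<'E'
from h import *
p=r.camera_params("top");q=r.camera_params("scene")
for n,u,v,z in(("lid",172,190,.044),("disc",257,200,.008),("bowl",342,193,.106),("pink",406,277,.1),("salt",220,146,.077),("pep",240,139,.077),("board r",113,200,0.02)):
    print(n,onz(p,u,v,z).round(3))
print("scene disc",onz(q,247,232,.008).round(3),"bowl",onz(q,341,201,.106).round(3))
a=cv2.imread("pics/top0.png")[90:250,130:400]
cv2.imwrite("pics/c1.png",cv2.resize(a,None,fx=2.9,fy=2.9,interpolation=cv2.INTER_CUBIC))
E
```

```text
lid [0.5   0.251 0.044]
disc [0.474 0.    0.008]
bowl [ 0.481 -0.244  0.106]
pink [ 0.246 -0.417  0.1  ]
salt [0.624 0.105 0.077]
pep [0.645 0.047 0.077]
board r [0.474 0.434 0.02 ]
scene disc [0.471 0.001 0.008] bowl [ 0.466 -0.248  0.106]
```

View pics/c1.png

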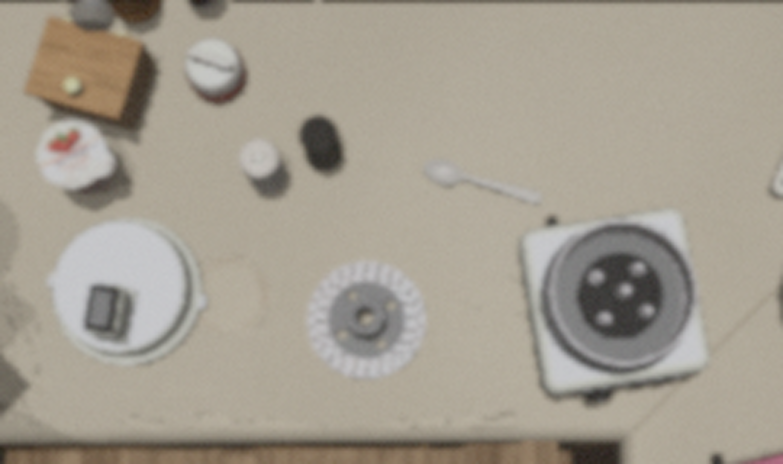

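The crop shows the lid (130,290) with its tube towards (105,310), the disc with four visible holes around (367,319), and the studs round (625,292). Next I'll plan the wrist views.

```bash
python3 - <<'E'
from h import *
p=r.camera_params("wrist");s=r.get_state()
R=Ro.from_euler("xyz",s["eef_rot"],degrees=True)
c,d=ray(p,p["cx"],p["cy"],True)
print("cam in tool",R.inv().apply(c-s["tcp_pos"]).round(4),"axis",R.inv().apply(d).round(3))
for n,P in(("lid",[.5,.251]),("disc",[.474,0]),("bowl",[.475,-.245])):
    print(n,*delta(P+[.405],-45.9), *delta(P+[.405],-90))
E
```

```text
cam in tool [ 0.0682 -0.0005  0.0204] axis [-0.248  0.001  0.969]
lid [ 0.1679  0.1412 -0.0009] [ 0.07 -0.01  0.01] [ 0.1679  0.1412 -0.0009] [ 7.000e-02 -4.000e-02  4.411e+01]
disc [ 0.33    0.3345 -0.0006] [ 0.07 -0.01  0.01] [ 0.33    0.3345 -0.0006] [ 7.000e-02 -4.000e-02  4.411e+01]
bowl [ 5.066e-01  5.044e-01 -4.000e-04] [ 0.07 -0.01  0.01] [ 5.066e-01  5.044e-01 -4.000e-04] [ 7.000e-02 -4.000e-02  4.411e+01]
```

```bash
cat >shot.py <<'E'
import sys,pickle
from h import *
s=r.get_state();p=r.camera_params("wrist");im=r.capture("wrist")[:,:,::-1]
n=sys.argv[1];cv2.imwrite(f"pics/{n}.png",im);pickle.dump((p,s),open(f"pics/{n}.pkl","wb"));print(n,np.round(s["tcp_pos"],4),np.round(s["qd"],1),s["time_s"])
E
P="python3 -m pendant"
$P '[[[0.168,0.141,0,0,0,0,0],[0.168,0.141,0,0,0,0,0],[0.168,0.141,0,0,0,0,0],[0.168,0.141,0,0,0,0,0],[0.168,0.141,0,0,0,0,0]]]' 20
$P '[[[0,0,0,0,0,0,0],[0,0,0,0,0,0,0]]]'
python3 shot.py lid1
$P '[[[0.162,0.193,0,0,0,0,0],[0.162,0.193,0,0,0,0,0],[0.162,0.193,0,0,0,0,0],[0.162,0.193,0,0,0,0,0],[0.162,0.193,0,0,0,0,0]]]'
$P '[[[0,0,0,0,0,0,0],[0,0,0,0,0,0,0]]]'
python3 shot.py disc1
$P '[[[0.177,0.170,0,0,0,0,0],[0.177,0.170,0,0,0,0,0],[0.177,0.170,0,0,0,0,0],[0.177,0.170,0,0,0,0,0],[0.177,0.170,0,0,0,0,0]]]'
$P '[[[0,0,0,0,0,0,0],[0,0,0,0,0,0,0]]]'
python3 shot.py bowl1
python3 -c "
import cv2,numpy as np
cv2.imwrite('pics/m1.png',np.hstack([cv2.resize(cv2.imread(f'pics/{n}.png')[60:410,100:460],(399,388)) for n in('disc1','bowl1')]))"
```

```text
time_s: 0.65
tcp_pos: [0.4998, 0.2474, 0.4048]
eef_rot: [180.0, 0.0, -46.0]
contact_force: [0.8, -0.2, 0.5]
gripper_width: 0.0534
gripper_force: 0.0
time_s: 0.85
tcp_pos: [0.5005, 0.2509, 0.4049]
eef_rot: [-180.0, 0.0, -45.9]
contact_force: [-0.0, 0.7, -0.1]
gripper_width: 0.0444
gripper_force: 0.0
lid1 [0.5005 0.2509 0.4049] [ 1.1  1.   0.6 -0.1  0.  -0. ] 0.85
time_s: 1.4
tcp_pos: [0.4747, 0.0019, 0.4047]
eef_rot: [-180.0, -0.0, -45.8]
contact_force: [-0.3, 0.4, -0.3]
gripper_width: 0.0438
gripper_force: 0.0
time_s: 1.6
tcp_pos: [0.4751, 0.0022, 0.4047]
eef_rot: [-180.0, -0.0, -46.0]
contact_force: [0.5, 0.4, -0.6]
gripper_width: 0.0438
gripper_force: 0.0
disc1 [0.4751 0.0022 0.4047] [ 2.   0.4  0.5 -0.   0.1 -0.3] 1.6
time_s: 2.15
tcp_pos: [0.4772, -0.2434, 0.4045]
eef_rot: [-180.0, -0.0, -45.7]
contact_force: [0.5, -0.1, -0.1]
gripper_width: 0.0441
gripper_force: 0.0
time_s: 2.35
tcp_pos: [0.4769, -0.2427, 0.4039]
eef_rot: [180.0, 0.1, -45.9]
contact_force: [0.3, 0.1, -0.1]
gripper_width: 0.044
gripper_force: 0.0
bowl1 [ 0.4769 -0.2427  0.4039] [ 2.1 -1.1 -0.8 -0.2 -0.1 -0.3] 2.35
```

View pics/m1.png

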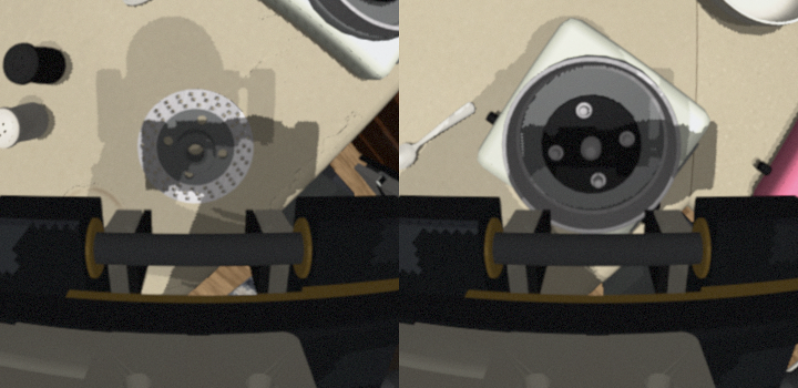

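View pics/lid1.png

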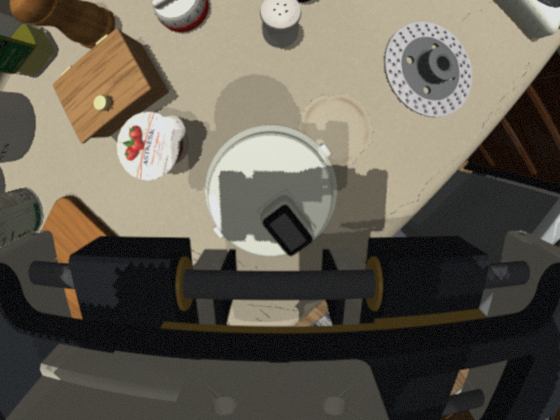

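Left pane: disc with holes at about (202,119), (168,141), (222,152), (188,173). Right pane: studs at (585,110), (627,139), (598,181), (556,152), nose at (591,149). In the lid picture, the lid is round (270,190) with its pusher at (288,229). Next step is refining these numerically.

```bash
cat >meas.py <<'E'
from h import *
import pickle
def load(n): return cv2.imread(f"pics/{n}.png"),*pickle.load(open(f"pics/{n}.pkl","rb"))
def blob(im,u,v,mask,rad=9):
    m=mask.copy();k=np.zeros_like(m);cv2.circle(k,(round(u),round(v)),rad,255,-1);m&=k
    n,l,st,c=cv2.connectedComponentsWithStats(m)
    if n<2:return None
    i=1+np.argmax(st[1:,4]);return c[i],st[i,4]
def circ(P):
    A=np.c_[2*P,np.ones(len(P))];x=np.linalg.lstsq(A,(P**2).sum(1),rcond=None)[0];return x[:2],np.sqrt(x[2]+x[0]**2+x[1]**2)
def rfit(pts,p,z):
    Q=np.array([onz(p,u,v,z,True)[:2] for u,v in pts])
    for _ in range(6):
        c,R=circ(Q);e=np.abs(np.linalg.norm(Q-c,axis=1)-R);Q2=Q[e<max(2*np.median(e),.0007)]
        if len(Q2)<20:break
        Q=Q2
    return c.round(4),round(R,4),len(Q)
E
python3 - <<'E'
from meas import *
im,p,s=load("disc1");hsv=cv2.cvtColor(im,cv2.COLOR_BGR2HSV)
m=cv2.inRange(hsv,(8,35,50),(35,255,255))
Q=[]
for u,v in((282.2,167.3),(251.5,187.2),(300.2,197.1),(269.6,216)):
    b=blob(im,u,v,m)
    if b is None: print("none",hsv[int(v)-2:int(v)+3,int(u)-2:int(u)+3].reshape(-1,3).mean(0));continue
    X=onz(p,*b[0],.005,True)[:2];Q.append(X);print(b,X.round(4))
Q=np.array(Q)
if len(Q)==4:
    c=Q.mean(0);print("disc c",c,np.linalg.norm(Q-c,axis=1),"ang",np.degrees(np.arctan2(*(Q-c).T[::-1]))%90)
# outer ring: not-tan region contour
g=cv2.bitwise_not(cv2.inRange(hsv,(8,35,20),(35,255,255)));k=np.zeros_like(g);cv2.circle(k,(276,192),62,255,-1);g&=k
g=cv2.morphologyEx(g,cv2.MORPH_CLOSE,np.ones((5,5)))
cs,_=cv2.findContours(g,cv2.RETR_EXTERNAL,cv2.CHAIN_APPROX_NONE);ct=max(cs,key=cv2.contourArea)[:,0].astype(float)
print("ring",rfit(ct,p,.0075))
im,p,s=load("bowl1");hsv=cv2.cvtColor(im,cv2.COLOR_BGR2HSV);gr=hsv[:,:,2]
Q=[]
for u,v in((267.8,159.2),(305.7,185.4),(279.5,223.3),(241.6,197.1)):
    loc=gr[int(v)-11:int(v)+12,int(u)-11:int(u)+12];t=(int(loc.min())+np.percentile(loc,85))/2
    b=blob(im,u,v,((gr>t)*255).astype(np.uint8),11);X=onz(p,*b[0],.102,True)[:2];Q.append(X);print(b,X.round(4),t)
Q=np.array(Q);c=Q.mean(0);print("hub c",c,np.linalg.norm(Q-c,axis=1),"ang",np.degrees(np.arctan2(*(Q-c).T[::-1]))%90)
E
python3 -c "
import cv2
d=cv2.imread('pics/disc1.png')[140:245,220:335];b=cv2.imread('pics/bowl1.png')[140:245,215:330]
import numpy as np
cv2.imwrite('pics/m2.png',cv2.resize(np.hstack([d,b]),None,fx=3.4,fy=3.4,interpolation=cv2.INTER_CUBIC))"
```

```text
(array([281.82608696, 167.65217391]), np.int32(46)) [ 0.4947 -0.0231]
(array([251.25      , 186.65909091]), np.int32(44)) [0.505  0.0181]
(array([300.5, 198. ]), np.int32(42)) [ 0.4535 -0.0126]
(array([269.88, 217.16]), np.int32(25)) [0.4635 0.0297]
disc c [0.47916015 0.00303539] [0.03035692 0.02990465 0.03000517 0.03092196] ang [30.69601005 30.31354029 31.3934924  30.51265127]
ring (array([0.4789, 0.0028]), np.float64(0.0621), 274)
(array([266.45294118, 158.98823529]), np.int32(170)) [ 0.5181 -0.2702] 99.0
(array([305.11494253, 184.82758621]), np.int32(174)) [ 0.4782 -0.2774] 40.5
(array([279.45962733, 222.19254658]), np.int32(161)) [ 0.4708 -0.2375] 59.900000000000006
(array([241.13253012, 197.43373494]), np.int32(166)) [ 0.5109 -0.2302] 39.5
hub c [ 0.49450503 -0.2538075 ] [0.02876053 0.02866837 0.02880824 0.02875728] ang [55.29604364 55.40158098 55.47296815 55.30647601]
```

View pics/m2.png

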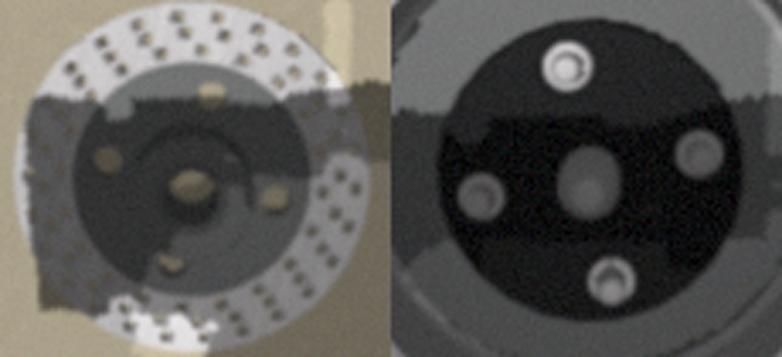

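```bash
python3 - <<'E'
from meas import *
im,p,s=load("bowl1");gr=cv2.cvtColor(im,cv2.COLOR_BGR2GRAY)
U=np.array([[266.45,158.99],[305.11,184.83],[279.46,222.19],[241.13,197.43]])
print("cam",ray(p,1,1,True)[0])
for z in(.09,.102):
    Q=np.array([onz(p,*u,z,True)[:2] for u in U]);print(z,Q.mean(0),np.linalg.norm(Q-Q.mean(0),axis=1).mean())
# inner tips: brightest core
for u,v in U:
    loc=cv2.GaussianBlur(gr,(3,3),0)[int(v)-6:int(v)+7,int(u)-6:int(u)+7].astype(float);w=np.clip(loc-np.percentile(loc,88),0,None)
    # restrict to central 9x9
    w[:2]=0;w[-2:]=0;w[:,:2]=0;w[:,-2:]=0
    yy,xx=np.mgrid[:13,:13];print("tip",int(u)-6+(w*xx).sum()/w.sum(),int(v)-6+(w*yy).sum()/w.sum())
# radial edge scan: flange, rim
c0=np.array([273.,191.])
def scan(r0,r1,sign,z):
    P=[]
    g=cv2.GaussianBlur(gr,(3,3),0).astype(float)
    for a in np.radians(np.arange(0,360,3)):
        rr=np.arange(r0,r1,.5);x=c0[0]+rr*np.cos(a);y=c0[1]+rr*np.sin(a)
        v=cv2.remap(g.astype(np.float32),x.astype(np.float32)[None],y.astype(np.float32)[None],1)[0]
        d=sign*np.gradient(v);i=d.argmax()
        if d[i]>2:P.append((x[i],y[i]))
    return rfit(P,p,z)
print("flange",scan(38,54,1,.09))
for z in(.106,):print("rim out",scan(70,95,1,z),scan(60,80,1,z))
E
```

```text
cam [ 0.52469621 -0.29140614  0.3833174 ]
0.09 [ 0.49321919 -0.25220248] 0.029973241398541732
0.102 [ 0.49450695 -0.25380635] 0.028746996744861694
tip 265.55494505494505 159.54395604395603
tip 306.1136363636364 186.0681818181818
tip 279.3399697580645 224.95917338709677
tip 239.76363636363635 199.23636363636365
flange (array([ 0.4935, -0.2526]), np.float64(0.0414), 118)
rim out (array([ 0.4934, -0.2524]), np.float64(0.0678), 79) (array([ 0.4934, -0.2523]), np.float64(0.0678), 92)
```

Everything is consistent: the hub is at (0.4934, −0.2524), with inner rim radius 67.8 mm and flange radius 41.4 mm. The disc is at (0.479, 0.0029). The required turn is +24.7°. Now I'll grasp the disc.

```bash
python3 - <<'E'
from h import *
print(delta([.479,.0029,.30],-45.9)); print(r.get_state()["joints"])
E
```

```text
(array([-0.1741, -0.1722,  0.1042]), array([0.02, 0.05, 0.06]))
[-5.89748086e+00  7.36372604e+00 -1.70154106e+01 -1.46615836e-02
 -6.56721770e+01  5.00667779e+01]
```

```bash
P="python3 -m pendant"
$P '[[[-0.174,-0.172,0,0,0,0,1],[-0.174,-0.172,0,0,0,0,1],[-0.174,-0.172,0,0,0,0,1],[-0.174,-0.172,0,0,0,0,1],[-0.174,-0.172,0,0,0,0,1]]]'
$P '[[[0,0,0.05,0,0,0,1],[0,0,0.1,0,0,0,1],[0,0,0.13,0,0,0,1],[0,0,0.13,0,0,0,1],[0,0,0.13,0,0,0,1]]]'
python3 - <<'E'
from h import *
print(delta([.479,.0029,.196],-45.9))
E
```

```text
time_s: 2.9
tcp_pos: [0.4776, 0.0058, 0.4051]
eef_rot: [-179.9, -0.0, -45.7]
contact_force: [1.3, 1.0, -0.1]
gripper_width: 0.0782
gripper_force: 0.0
time_s: 3.4
tcp_pos: [0.4787, 0.0032, 0.2754]
eef_rot: [180.0, -0.0, -45.7]
contact_force: [0.5, 0.5, 1.0]
gripper_width: 0.0878
gripper_force: 0.0
(array([ 0.0004, -0.0001,  0.0794]), array([ 0.02, -0.02,  0.19]))
```

```bash
P="python3 -m pendant"
$P '[[[0,0,0.04,0,0,0,1],[0,0,0.07,0,0,0,1],[0,0,0.079,0,0,0,1],[0,0,0.079,0,0,0,1],[0,0,0.079,0,0,0,1]]]'
$P '[[[0,0,0,0,0,0,-0.2],[0,0,0,0,0,0,-0.5],[0,0,0,0,0,0,-1],[0,0,0,0,0,0,-1],[0,0,0,0,0,0,-1]]]' 25
$P '[[[0,0,0,0,0,0,-1],[0,0,0,0,0,0,-1]]]'
$P '[[[0,0,-0.05,0,0,0,-1],[0,0,-0.1,0,0,0,-1],[0,0,-0.13,0,0,0,-1],[0,0,-0.13,0,0,0,-1],[0,0,-0.13,0,0,0,-1]]]'
python3 shot.py grip1
```

```text
time_s: 3.9
tcp_pos: [0.4793, 0.0021, 0.1975]
eef_rot: [-179.9, -0.1, -45.8]
contact_force: [-0.1, 0.2, -0.7]
gripper_width: 0.0877
gripper_force: 0.0
time_s: 4.4
tcp_pos: [0.4783, 0.0016, 0.1958]
eef_rot: [-180.0, -0.0, -45.9]
contact_force: [-0.3, 0.1, 0.2]
gripper_width: 0.0533
gripper_force: 0.0
time_s: 4.6
tcp_pos: [0.4784, 0.0017, 0.1957]
eef_rot: [-180.0, -0.0, -45.9]
contact_force: [0.9, 0.5, -0.2]
gripper_width: 0.0405
gripper_force: 25.0
time_s: 5.1
tcp_pos: [0.4777, 0.0016, 0.3255]
eef_rot: [-180.0, 0.0, -45.9]
contact_force: [-0.6, 0.4, -3.1]
gripper_width: 0.0404
gripper_force: 25.0
grip1 [0.4777 0.0016 0.3255] [ 0.   1.9 -1.7 -0.4  0.3  0. ] 5.1
```

View pics/grip1.png

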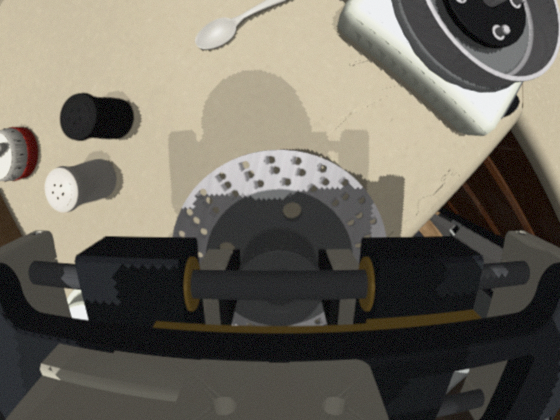

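The disc is held level by its collar: ring arc top at (285,150), holes at (292,210) and (225,247). I'll measure its centre relative to the tool.

```bash
python3 - <<'E'
from meas import *
im,p,s=load("grip1");hsv=cv2.cvtColor(im,cv2.COLOR_BGR2HSV)
tan=cv2.inRange(hsv,(8,40,20),(35,255,255))
P=[]
for a in np.radians(np.arange(195,346,2)):
    rr=np.arange(135,60,-.5)
    for q in rr:
        x,y=283+q*np.cos(a),262+q*np.sin(a)
        if y<225 and tan[int(round(y)),int(round(x))]==0 and tan[int(round(y-4*np.sin(a))),int(round(x-4*np.cos(a)))]==0:P.append((x,y));break
P=np.array(P);print(len(P))
R=Ro.from_euler("xyz",s["eef_rot"],degrees=True)
from scipy.optimize import least_squares
for z in(.136,.139):
    Q=np.array([onz(p,u,v,z,True)[:2] for u,v in P]);f=least_squares(lambda c:np.hypot(*(Q-c[:2]).T)-.062,[.478,.0016],loss="soft_l1",f_scale=.0005)
    print(z,f.x.round(4),"rms",np.sqrt(np.mean(f.fun**2)),"in tool",R.inv().apply(np.r_[f.x-s["tcp_pos"][:2],0]).round(4))
    c=f.x
gray=cv2.cvtColor(im,cv2.COLOR_BGR2GRAY)
m=cv2.inRange(hsv,(8,35,50),(35,255,255))
for u,v in((292,210),(225,247)):
    b=blob(im,u,v,m,11)
    if b: 
        for z in(.138,.134):
            X=onz(p,*b[0],z,True)[:2];print(b,X.round(4),np.linalg.norm(X-c),np.degrees(np.arctan2(*(X-c)[::-1]))%90)
E
```

```text
71
0.136 [0.4779 0.0018] rms 0.00036953316155264676 in tool [-0.0001 -0.0002  0.    ]
0.139 [0.4778 0.0019] rms 0.0003478498697689056 in tool [-0.0002 -0.0002  0.    ]
(array([291.51869159, 209.92523364]), np.int32(214)) [ 0.4939 -0.0242] 0.030676805551730604 31.732946986348814
(array([291.51869159, 209.92523364]), np.int32(214)) [ 0.4932 -0.0237] 0.029814516918205476 31.04750820341023
(array([226.57425743, 246.53465347]), np.int32(101)) [0.505  0.0152] 0.030279176927583473 26.016389448182036
(array([226.57425743, 246.53465347]), np.int32(101)) [0.5045 0.0166] 0.030529813057553895 28.93710866670213
```

```bash
python3 - <<'E'
from h import *
print(delta([.4934,-.2524,.35],-21.4))
E
```

```text
(array([ 0.1934,  0.1652, -0.0255]), array([  0.06,   0.09, -24.52]))
```

```bash
P="python3 -m pendant"
$P '[[[0.03,0.026,-0.025,0,0,0,-1],[0.065,0.055,-0.025,0,0,-7,-1],[0.1,0.085,-0.025,0,0,-14,-1],[0.13,0.11,-0.025,0,0,-20,-1],[0.16,0.137,-0.025,0,0,-24.5,-1]]]'
$P '[[[0.016,0.04,0,0,0,0,-1],[0.0189,0.0393,0,0,0,0,-1],[0.0189,0.0393,0,0,0,0,-1]]]'
$P '[[[0,0,0,0,0,0,-1],[0,0,0,0,0,0,-1]]]'
python3 - <<'E'
from h import *
print(delta([.4934,-.2524,.316],-21.4))
E
```

```text
time_s: 5.65
tcp_pos: [0.4907, -0.2102, 0.3483]
eef_rot: [180.0, 0.2, -21.1]
contact_force: [1.4, 0.3, -2.7]
gripper_width: 0.0407
gripper_force: 25.0
time_s: 5.95
tcp_pos: [0.494, -0.253, 0.348]
eef_rot: [180.0, 0.3, -21.6]
contact_force: [-0.7, 0.2, -2.8]
gripper_width: 0.0404
gripper_force: 25.0
time_s: 6.15
tcp_pos: [0.4945, -0.2511, 0.3499]
eef_rot: [180.0, 0.1, -21.3]
contact_force: [1.3, -0.4, -2.6]
gripper_width: 0.0405
gripper_force: 25.0
(array([-0.0005,  0.0016,  0.0339]), array([0.01, 0.08, 0.09]))
```

```bash
P="python3 -m pendant"
$P '[[[-0.0005,0.0014,0.015,0,0,0,-1],[-0.0005,0.0014,0.025,0,0,0,-1],[-0.0005,0.0014,0.030,0,0,0,-1],[-0.0005,0.0014,0.030,0,0,0,-1]]]'
for i in 1 2; do $P '[[[0,0,0,0,0,0,-1]]]'; done
$P '[[[0,0,0.004,0,0,0,-1],[0,0,0.008,0,0,0,-1],[0,0,0.008,0,0,0,-1]]]'
$P '[[[0,0,0,0,0,0,-1]]]'
python3 shot.py over1
```

```text
time_s: 6.55
tcp_pos: [0.4934, -0.2526, 0.3199]
eef_rot: [180.0, 0.1, -21.3]
contact_force: [-0.2, -0.1, -2.7]
gripper_width: 0.0403
gripper_force: 25.0
time_s: 6.65
tcp_pos: [0.4938, -0.253, 0.3209]
eef_rot: [180.0, -0.0, -21.3]
contact_force: [0.2, 0.2, -2.6]
gripper_width: 0.0401
gripper_force: 25.0
time_s: 6.75
tcp_pos: [0.4938, -0.2532, 0.3212]
eef_rot: [-180.0, -0.0, -21.4]
contact_force: [-0.3, 0.3, -3.0]
gripper_width: 0.0408
gripper_force: 25.0
time_s: 7.05
tcp_pos: [0.4933, -0.2532, 0.3119]
eef_rot: [180.0, 0.1, -21.4]
contact_force: [-0.0, 0.8, -2.1]
gripper_width: 0.0401
gripper_force: 25.0
time_s: 7.15
tcp_pos: [0.4935, -0.2532, 0.3125]
eef_rot: [180.0, 0.0, -21.4]
contact_force: [0.6, -0.3, -2.6]
gripper_width: 0.0403
gripper_force: 25.0
over1 [ 0.4935 -0.2532  0.3125] [ 0.1 -0.1  0.3  0.1 -0.  -0.1] 7.15
```

View pics/over1.png

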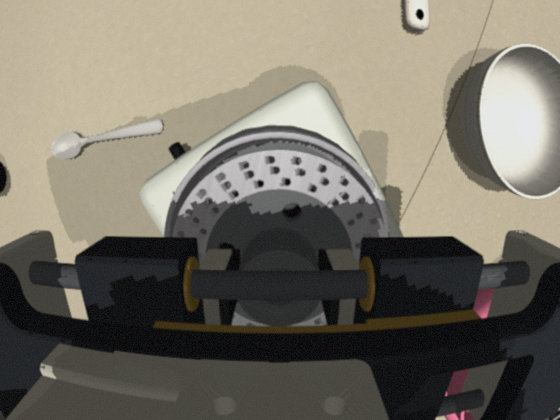

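The disc sits concentric in the bowl mouth, with the ring inside the rim arc at (280,130), no contact force, and the nose entering the bore. I'll lower it gently.

```bash
P="python3 -m pendant"
$P '[[[-0.0002,-0.0006,0.003,0,0,0,-1],[-0.0002,-0.0006,0.006,0,0,0,-1],[-0.0002,-0.0006,0.006,0,0,0,-1]]]'
$P '[[[0,0,0.003,0,0,0,-1],[0,0,0.003,0,0,0,-1]]]'
$P '[[[0,0,0.003,0,0,0,-1],[0,0,0.003,0,0,0,-1]]]'
$P '[[[0,0,0.002,0,0,0,-1],[0,0,0.002,0,0,0,-1]]]'
```

```text
time_s: 7.5
tcp_pos: [0.4934, -0.2525, 0.3061]
eef_rot: [180.0, 0.1, -21.4]
contact_force: [-0.6, -0.0, -2.3]
gripper_width: 0.0402
gripper_force: 25.0
time_s: 7.7
tcp_pos: [0.4935, -0.2525, 0.3032]
eef_rot: [180.0, 0.0, -21.4]
contact_force: [0.4, 1.0, -2.2]
gripper_width: 0.04
gripper_force: 25.0
time_s: 7.9
tcp_pos: [0.4935, -0.2525, 0.3003]
eef_rot: [-180.0, 0.0, -21.4]
contact_force: [-0.3, 0.6, -3.0]
gripper_width: 0.0402
gripper_force: 25.0
time_s: 8.1
tcp_pos: [0.4935, -0.2525, 0.2984]
eef_rot: [180.0, 0.0, -21.4]
contact_force: [-0.0, -0.2, -2.5]
gripper_width: 0.0398
gripper_force: 25.0
```

```bash
P="python3 -m pendant"
for i in 1 2; do $P '[[[0,0,0.001,0,0,0,-1],[0,0,0.001,0,0,0,-1]]]' | egrep "pos|force:|rot"; python3 -c "from plant import r;print(r.get_state()['moment'])"; done
```

```text
tcp_pos: [0.4936, -0.2525, 0.2976]
eef_rot: [-180.0, 0.0, -21.4]
contact_force: [-0.6, 0.0, -3.3]
gripper_force: 25.0
[-0.03950555  0.04233571 -0.01535055]
tcp_pos: [0.4936, -0.2525, 0.2966]
eef_rot: [-180.0, 0.0, -21.4]
contact_force: [-0.1, -0.3, -2.3]
gripper_force: 25.0
[-0.05850549  0.01491656 -0.00584481]
```

```bash
P="python3 -m pendant"
for i in 1 2 3; do $P '[[[0,0,0.001,0,0,0,-1],[0,0,0.001,0,0,0,-1]]]' | egrep "pos|force:|rot"; python3 -c "from plant import r;print(r.get_state()['moment'])"; done
```

```text
tcp_pos: [0.4936, -0.2526, 0.2955]
eef_rot: [180.0, 0.0, -21.4]
contact_force: [0.2, 0.4, -2.8]
gripper_force: 25.0
[-0.00377768  0.02005154 -0.04968681]
tcp_pos: [0.4936, -0.2526, 0.2945]
eef_rot: [180.0, 0.0, -21.4]
contact_force: [-0.1, 0.4, -3.1]
gripper_force: 25.0
[-0.0550625   0.03775608  0.01815309]
tcp_pos: [0.4936, -0.2525, 0.2935]
eef_rot: [180.0, 0.0, -21.4]
contact_force: [0.0, 0.0, -3.0]
gripper_force: 25.0
[-0.05259474 -0.03339815  0.01091455]
```

The underside is now below the stud tips with no resistance, so the holes are lined up. I'll continue down until contact.

```bash
P="python3 -m pendant"
$P '[[[0,0,0.002,0,0,0,-1],[0,0,0.004,0,0,0,-1],[0,0,0.005,0,0,0,-1],[0,0,0.006,0,0,0,-1],[0,0,0.006,0,0,0,-1]]]' | egrep "pos|force:|rot"
for i in 1 2; do $P '[[[0,0,0.001,0,0,0,-1],[0,0,0.001,0,0,0,-1]]]' | egrep "pos|force:|rot"; done
```

```text
tcp_pos: [0.4936, -0.2525, 0.2875]
eef_rot: [180.0, 0.0, -21.4]
contact_force: [-0.2, 0.1, -2.4]
gripper_force: 25.0
tcp_pos: [0.4936, -0.2526, 0.2866]
eef_rot: [-180.0, 0.0, -21.4]
contact_force: [-0.6, -0.0, -3.8]
gripper_force: 25.0
tcp_pos: [0.4937, -0.2526, 0.2857]
eef_rot: [180.0, -0.0, -21.4]
contact_force: [0.2, 0.0, -2.6]
gripper_force: 25.0
```

```bash
P="python3 -m pendant"
for i in 1 2; do $P '[[[0,0,0.0007,0,0,0,-1],[0,0,0.0007,0,0,0,-1]]]' | egrep "pos|force:|rot"; done
```

```text
tcp_pos: [0.4937, -0.2525, 0.2857]
eef_rot: [180.0, -0.0, -21.4]
contact_force: [-2.8, 1.3, 4.1]
gripper_force: 25.0
tcp_pos: [0.4936, -0.2525, 0.2856]
eef_rot: [180.0, -0.1, -21.4]
contact_force: [-3.8, 3.3, 10.5]
gripper_force: 25.0
```

Contact at TCP z 0.2857, exactly the expected seat height. Release, rise and check.

```bash
P="python3 -m pendant"
$P '[[[0,0,-0.001,0,0,0,-0.5],[0,0,-0.001,0,0,0,0.35],[0,0,-0.001,0,0,0,0.35],[0,0,-0.001,0,0,0,0.35]]]' | egrep "pos|force:|rot|width"
$P '[[[0,0,-0.015,0,0,0,0.35],[0,0,-0.05,0,0,0,0.35],[0,0,-0.1,0,0,0,0.35],[0,0,-0.13,0,0,0,0.35],[0,0,-0.13,0,0,0,0.35]]]'
python3 shot.py home1
python3 - <<'E'
from meas import *
im=load("home1")[0]
a=im[90:270,170:400]
b=load("lid1")[0][110:290,190:370]
cv2.imwrite("pics/m3.png",cv2.resize(np.hstack([a,b]),None,fx=1.9,fy=1.9,interpolation=cv2.INTER_CUBIC))
E
```

```text
tcp_pos: [0.4937, -0.2526, 0.2852]
eef_rot: [180.0, -0.0, -21.4]
contact_force: [0.2, 0.0, 0.6]
gripper_width: 0.0571
gripper_force: 0.0
time_s: 11.3
tcp_pos: [0.4946, -0.253, 0.4206]
eef_rot: [-180.0, -0.5, -21.3]
contact_force: [0.7, -0.1, -0.5]
gripper_width: 0.0588
gripper_force: 0.0
home1 [ 0.4946 -0.253   0.4206] [-0.1  2.4 -4.8 -1.8  3.5  0. ] 11.3
```

View pics/m3.png

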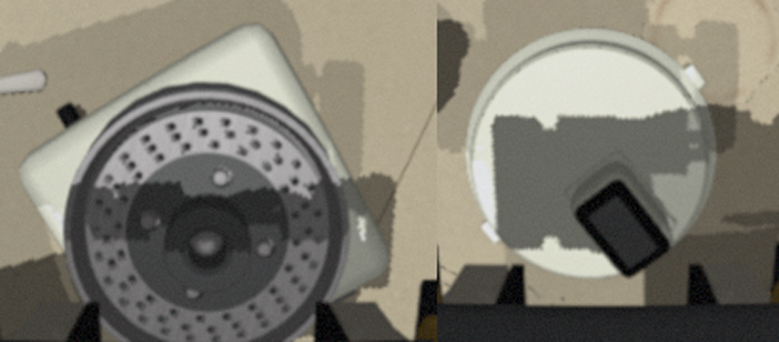

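Left: the disc is level with four stud tips showing through the plate, so it's fully home. Right: lid with pusher corners at about (618,178), (668,243), (628,275), (577,210). Now I'll measure the lid.

```bash
python3 - <<'E'
from meas import *
im,p,s=load("lid1");hsv=cv2.cvtColor(im,cv2.COLOR_BGR2HSV);print("cam",ray(p,1,1,True)[0].round(3))
k=np.zeros(im.shape[:2],np.uint8);cv2.fillPoly(k,[np.array([[285,198],[317,238],[290,260],[258,220]])],255)
m=((hsv[:,:,2]<48)*255).astype(np.uint8)&k
m=cv2.morphologyEx(m,cv2.MORPH_CLOSE,np.ones((9,9)))
ct=max(cv2.findContours(m,0,1)[0],key=cv2.contourArea)
box=cv2.boxPoints(cv2.minAreaRect(ct));print(box.round(1).tolist())
W=np.array([onz(p,u,v,.093,True)[:2] for u,v in box]);T=W.mean(0)
e=[W[1]-W[0],W[2]-W[1]];e.sort(key=np.linalg.norm);L=e[1]
print("tube",T.round(4),[round(np.linalg.norm(x),4) for x in e],"long axis",np.degrees(np.arctan2(L[1],L[0]))%180,"short",np.degrees(np.arctan2(e[0][1],e[0][0]))%180)
tan=cv2.inRange(hsv,(12,40,20),(35,255,255))
for nm,th in(("sat",35),("sat",42)):
  P=[]
  for a in np.radians(np.arange(-190,15,2)):
    for q in np.arange(85,45,-.5):
        x,y=268+q*np.cos(a),188+q*np.sin(a);f=lambda d:hsv[int(round(y-d*np.sin(a))),int(round(x-d*np.cos(a))),1]
        if f(0)<th and f(2)<th and f(4)<th:P.append((x,y));break
  for z in(.0,.008,.02,.03,.044):print(th,z,rfit(P,p,z))
E
```

```text
cam [0.548 0.202 0.384]
[[260.79998779296875, 221.3000030517578], [285.1000061035156, 202.3000030517578], [313.79998779296875, 239.1999969482422], [289.5, 258.20001220703125]]
tube [0.4818 0.2588] [np.float64(0.0288), np.float64(0.0448)] long axis 171.67902515088866 short 82.60948488374235
35 0.0 (array([0.5092, 0.2565]), np.float64(0.0805), 77)
35 0.008 (array([0.51  , 0.2553]), np.float64(0.0788), 77)
35 0.02 (array([0.5112, 0.2537]), np.float64(0.0763), 77)
35 0.03 (array([0.5122, 0.2522]), np.float64(0.0742), 77)
35 0.044 (array([0.5136, 0.2503]), np.float64(0.0713), 78)
42 0.0 (array([0.5094, 0.2567]), np.float64(0.0809), 73)
42 0.008 (array([0.5102, 0.2555]), np.float64(0.0792), 73)
42 0.02 (array([0.5114, 0.2539]), np.float64(0.0767), 74)
42 0.03 (array([0.5124, 0.2524]), np.float64(0.0746), 77)
42 0.044 (array([0.5138, 0.2504]), np.float64(0.0717), 78)
```

Lid centre ≈ (0.510, 0.255) with radius 78.8 mm (given 78.5). Tube ≈ (0.4812, 0.259), 29 mm from the axis, lid yaw −8°. All consistent. I'll approach with tool yaw −8.

```bash
P="python3 -m pendant"
python3 -c "
from h import *
print(delta([.4812,.259,.40],-8))"

```

```text
(array([-0.1985, -0.4718,  0.0172]), array([ -0.02,  -0.29, -13.38]))
```

```bash
P="python3 -m pendant"
$P '[[[-0.017,-0.04,0,0,0,0,0.6],[-0.036,-0.085,0,0,0,-3,0.6],[-0.054,-0.129,0,0,0,-6,0.6],[-0.072,-0.172,0,0,0,-9,0.6],[-0.09,-0.215,0,0,0,-13.4,0.6]]]' | egrep "pos|rot"
python3 -c "
from h import *
print(delta([.4812,.259,.40],-8))"
```

```text
tcp_pos: [0.4875, -0.0179, 0.4142]
eef_rot: [180.0, 0.1, -7.9]
(array([-0.0441, -0.2735,  0.0142]), array([0.03, 0.08, 0.13]))
```

```bash
P="python3 -m pendant"
$P '[[[-0.007,-0.044,0,0,0,0,0.6],[-0.014,-0.09,0,0,0,0,0.6],[-0.022,-0.137,0,0,0,0,0.6],[-0.029,-0.184,0,0,0,0,0.6],[-0.037,-0.23,0,0,0,0,0.6]]]' | egrep "pos|rot"
$P '[[[-0.005,-0.035,0.01,0,0,0,0.6],[-0.005,-0.035,0.01,0,0,0,0.6],[-0.005,-0.035,0.01,0,0,0,0.6],[-0.005,-0.035,0.01,0,0,0,0.6]]]' | egrep "pos|rot"
python3 shot.py lid2
python3 - <<'E'
from meas import *
print(delta([.4812,.259,.26],-8))
im,p,s=load("lid2");hsv=cv2.cvtColor(im,cv2.COLOR_BGR2HSV)
u=proj(p,[.4812,.259,.093],True);print(u)
k=np.zeros(im.shape[:2],np.uint8);cv2.circle(k,tuple(int(x) for x in u),34,255,-1)
m=((hsv[:,:,2]<48)*255).astype(np.uint8)&k;m=cv2.morphologyEx(m,cv2.MORPH_OPEN,np.ones((5,5)));m=cv2.morphologyEx(m,cv2.MORPH_CLOSE,np.ones((9,9)))
ct=max(cv2.findContours(m,0,1)[0],key=cv2.contourArea);box=cv2.boxPoints(cv2.minAreaRect(ct))
W=np.array([onz(p,a,b,.093,True)[:2] for a,b in box]);print(box.round(0).tolist(),W.mean(0).round(4),np.linalg.norm(W[1]-W[0]),np.linalg.norm(W[2]-W[1]))
E
```

```text
tcp_pos: [0.4828, 0.2153, 0.4142]
eef_rot: [179.9, 0.1, -8.0]
tcp_pos: [0.4833, 0.2481, 0.4046]
eef_rot: [179.9, 0.0, -8.0]
lid2 [0.4833 0.2481 0.4046] [-0.8 -0.8  0.3  0.1 -0.  -0.1] 12.75
(array([-0.0037, -0.0108,  0.145 ]), array([ 0.03,  0.02, -0.03]))
[265.92096051 214.56033399]
[[250.0, 191.0], [281.0, 191.0], [281.0, 237.0], [250.0, 237.0]] [0.4814 0.2594] 0.02818536193177669 0.043737724473240834
```

View pics/lid2.png

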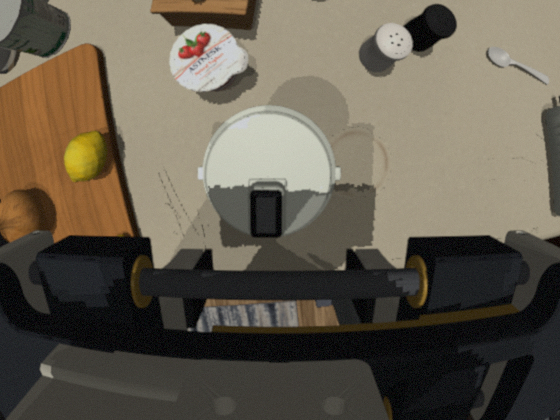

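The pusher at (265,214) is square to the tool and the tube is confirmed at (0.4814, 0.2594). Descend and grip.

```bash
P="python3 -m pendant"
$P '[[[-0.0037,-0.011,0.02,0,0,0,0.9],[-0.0037,-0.011,0.06,0,0,0,0.9],[-0.0037,-0.011,0.1,0,0,0,0.9],[-0.0037,-0.011,0.13,0,0,0,0.9],[-0.0037,-0.011,0.145,0,0,0,0.9]]]' | egrep "pos|rot|width"
$P '[[[0,0,0,0,0,0,0.9],[0,0,0,0,0,0,0.9]]]'| egrep "pos|rot|force:"
python3 -c "
from h import *
print(delta([.4813,.2592,.230],-8))"
```

```text
tcp_pos: [0.4808, 0.2582, 0.2578]
eef_rot: [179.9, 0.1, -8.1]
gripper_width: 0.0832
tcp_pos: [0.4817, 0.2596, 0.261]
eef_rot: [-180.0, -0.0, -8.0]
contact_force: [0.3, -1.0, 0.6]
gripper_force: 0.0
(array([-0.0004,  0.0004,  0.031 ]), array([-0.02, -0.03, -0.03]))
```

```bash
P="python3 -m pendant"
$P '[[[-0.0004,0.0004,0.02,0,0,0,0.9],[-0.0004,0.0004,0.031,0,0,0,0.9],[-0.0004,0.0004,0.031,0,0,0,0.9],[-0.0004,0.0004,0.031,0,0,0,0.5]]]' | egrep "pos|force:"
$P '[[[0,0,0,0,0,0,0.2],[0,0,0,0,0,0,-0.1],[0,0,0,0,0,0,-1],[0,0,0,0,0,0,-1],[0,0,0,0,0,0,-1]]]' 30| egrep "pos|rot|force:|width"
$P '[[[0,0,0,0,0,0,-1],[0,0,0,0,0,0,-1]]]'| egrep "pos|rot|force:|width"
```

```text
tcp_pos: [0.4811, 0.2599, 0.23]
contact_force: [0.5, 0.1, 0.3]
gripper_force: 0.0
tcp_pos: [0.4808, 0.2598, 0.2294]
eef_rot: [-180.0, -0.0, -8.0]
contact_force: [0.4, -0.3, -0.6]
gripper_width: 0.0409
gripper_force: 0.0
tcp_pos: [0.4808, 0.2599, 0.2293]
eef_rot: [-180.0, -0.0, -8.0]
contact_force: [-0.1, 0.1, 0.7]
gripper_width: 0.0357
gripper_force: 30.0
```

Gripped (36 mm tube), and the lid axis is 30 mm ahead as given. Lift and carry; target TCP is (0.4637, −0.2482).

```bash
P="python3 -m pendant"
$P '[[[0,0,-0.03,0,0,0,-1],[0,0,-0.07,0,0,0,-1],[0,0,-0.115,0,0,0,-1],[0,0,-0.16,0,0,0,-1],[0,0,-0.19,0,0,0,-1]]]' | egrep "pos|rot|force:"
python3 -c "
from h import *
print(delta([.4637,-.2482,.42],-8))"
```

```text
tcp_pos: [0.4808, 0.2597, 0.4224]
eef_rot: [-179.9, -0.1, -8.0]
contact_force: [0.9, 0.6, -1.3]
gripper_force: 30.0
(array([0.0535, 0.5053, 0.0015]), array([-0.12, -0.1 ,  0.03]))
```

```bash
P="python3 -m pendant"
$P '[[[0.003,0.03,0,0,0,0,-1],[0.008,0.075,0,0,0,0,-1],[0.013,0.12,0,0,0,0,-1],[0.018,0.167,0,0,0,0,-1],[0.023,0.215,0,0,0,0,-1]]]' | egrep "pos|rot|force:"
$P '[[[0.005,0.047,0,0,0,0,-1],[0.01,0.095,0,0,0,0,-1],[0.015,0.14,0,0,0,0,-1],[0.02,0.185,0,0,0,0,-1],[0.024,0.225,0,0,0,0,-1]]]' | egrep "pos|rot|force:"
$P '[[[0.003,0.03,0,0,0,0,-1],[0.0065,0.06,0,0,0,0,-1],[0.0065,0.065,0,0,0,0,-1],[0.0065,0.065,0,0,0,0,-1],[0.0065,0.065,0,0,0,0,-1]]]' | egrep "pos|rot|force:"
python3 shot.py over2
python3 -c "
from h import *
print(delta([.4637,-.2482,.38],-8))"
```

```text
tcp_pos: [0.4729, 0.042, 0.419]
eef_rot: [180.0, 0.0, -7.9]
contact_force: [1.0, -0.1, -1.7]
gripper_force: 30.0
tcp_pos: [0.4655, -0.1845, 0.419]
eef_rot: [-180.0, 0.0, -8.0]
contact_force: [0.5, 0.7, -2.2]
gripper_force: 30.0
tcp_pos: [0.4635, -0.2473, 0.4189]
eef_rot: [-180.0, 0.0, -8.0]
contact_force: [0.4, 0.4, -1.8]
gripper_force: 30.0
over2 [ 0.4635 -0.2473  0.4189] [ 0.9 -0.5  0.1  0.1  0.1  0.1] 16.6
(array([0.0003, 0.0011, 0.0391]), array([-0.02,  0.02,  0.04]))
```

```bash
P="python3 -m pendant"
$P '[[[0.0003,0.0009,0.015,0,0,0,-1],[0.0003,0.0009,0.039,0,0,0,-1],[0.0003,0.0009,0.055,0,0,0,-1],[0.0003,0.0009,0.065,0,0,0,-1],[0.0003,0.0009,0.070,0,0,0,-1]]]' | egrep "pos|rot|force:"
$P '[[[0,0,0.004,0,0,0,-1],[0,0,0.008,0,0,0,-1],[0,0,0.008,0,0,0,-1],[0,0,0.008,0,0,0,-1]]]' | egrep "pos|rot|force:"
python3 -c "
from h import *
print(delta([.4637,-.2482,.33],-8),r.get_state()['moment'])"
```

```text
tcp_pos: [0.4639, -0.2479, 0.3486]
eef_rot: [-180.0, 0.0, -7.9]
contact_force: [0.4, 0.8, -1.2]
gripper_force: 30.0
tcp_pos: [0.464, -0.2487, 0.3417]
eef_rot: [180.0, -0.0, -8.0]
contact_force: [0.2, 0.1, -2.1]
gripper_force: 30.0
(array([-0.0003, -0.0005,  0.0117]), array([ 0.01, -0.04,  0.02])) [-0.06638896 -0.02632967  0.03212184]
```

```bash
P="python3 -m pendant"
$P '[[[-0.0003,-0.0004,0.003,0,0,0,-1],[-0.0003,-0.0004,0.004,0,0,0,-1],[-0.0003,-0.0004,0.004,0,0,0,-1]]]' | egrep "pos|rot|force:"
for i in 1 2 3 4; do $P '[[[0,0,0.0015,0,0,0,-1],[0,0,0.0015,0,0,0,-1]]]' | egrep "pos|rot|force:";python3 -c "
from plant import r
print(r.get_state()['moment'])";done
```

```text
tcp_pos: [0.4635, -0.2482, 0.3371]
eef_rot: [-180.0, 0.0, -8.0]
contact_force: [0.2, -0.8, -1.7]
gripper_force: 30.0
tcp_pos: [0.4636, -0.2482, 0.3356]
eef_rot: [-180.0, 0.0, -8.0]
contact_force: [0.2, 0.0, -2.1]
gripper_force: 30.0
[-0.03727958  0.0143004   0.04948328]
tcp_pos: [0.4635, -0.2483, 0.334]
eef_rot: [-180.0, 0.0, -8.0]
contact_force: [-0.3, -0.6, -2.8]
gripper_force: 30.0
[-0.03725682  0.01358579  0.00101657]
tcp_pos: [0.4635, -0.2482, 0.3326]
eef_rot: [-180.0, 0.0, -8.0]
contact_force: [0.5, 0.5, -1.7]
gripper_force: 30.0
[-0.02950069  0.03298964 -0.03720639]
tcp_pos: [0.4635, -0.2482, 0.331]
eef_rot: [-180.0, 0.0, -8.0]
contact_force: [-0.4, -0.3, -2.4]
gripper_force: 30.0
[-0.06954274  0.07385922  0.0155686 ]
```

The skirt is past the rim without contact. I'll continue to the ledge.

```bash
P="python3 -m pendant"
$P '[[[0,0,0.0015,0,0,0,-1],[0,0,0.0025,0,0,0,-1],[0,0,0.0025,0,0,0,-1]]]' | egrep "pos|rot|force:"
for i in 1 2; do $P '[[[0,0,0.0006,0,0,0,-1],[0,0,0.0006,0,0,0,-1]]]' | egrep "pos|rot|force:";done
```

```text
tcp_pos: [0.4635, -0.2482, 0.3286]
eef_rot: [-180.0, 0.0, -8.0]
contact_force: [-0.5, 0.6, -2.2]
gripper_force: 30.0
tcp_pos: [0.4636, -0.2482, 0.3281]
eef_rot: [-180.0, 0.0, -8.0]
contact_force: [-0.2, 0.3, -2.5]
gripper_force: 30.0
tcp_pos: [0.4636, -0.2483, 0.3275]
eef_rot: [180.0, 0.0, -8.0]
contact_force: [-0.8, -0.1, -2.0]
gripper_force: 30.0
```

```bash
P="python3 -m pendant"
for i in 1 2; do $P '[[[0,0,0.0006,0,0,0,-1],[0,0,0.0006,0,0,0,-1]]]' | egrep "pos|rot|force:";python3 -c "
from plant import r
print(r.get_state()['moment'])";done
```

```text
tcp_pos: [0.4636, -0.2482, 0.3273]
eef_rot: [180.0, -0.0, -8.0]
contact_force: [-1.7, 1.4, 2.7]
gripper_force: 30.0
[ 0.3403241   0.57350894 -0.0044682 ]
tcp_pos: [0.4636, -0.2482, 0.3273]
eef_rot: [180.0, -0.0, -8.0]
contact_force: [-3.0, 2.1, 7.7]
gripper_force: 30.0
[1.05442136 1.31699337 0.00985655]
```

Contact came exactly at 0.3273, as expected. Release and withdraw.

```bash
P="python3 -m pendant"
$P '[[[0,0,-0.0008,0,0,0,-1],[0,0,-0.0008,0,0,0,0],[0,0,-0.0008,0,0,0,0.5],[0,0,-0.0008,0,0,0,0.5],[0,0,-0.0008,0,0,0,0.5]]]' | egrep "pos|rot|force:|width"
$P '[[[0,0,-0.02,0,0,0,0.5],[0,0,-0.06,0,0,0,0.5],[0,0,-0.1,0,0,0,0.5],[0,0,-0.13,0,0,0,0.5],[0,0,-0.13,0,0,0,0.5]]]'| egrep "pos|rot|force:|time"
$P '[[[0,0,0,0,0,0,0.5],[0,0,0,0,0,0,0.5]]]'| egrep "pos|rot|force:"
python3 shot.py end1
python3 - <<'E'
from meas import *
im,p,s=load("end1");g=cv2.GaussianBlur(cv2.cvtColor(im,cv2.COLOR_BGR2GRAY),(3,3),0).astype(np.float32)
c0=proj(p,[.4934,-.2524,.14],True);print(c0)
hsv=cv2.cvtColor(im,cv2.COLOR_BGR2HSV)
rp=np.linalg.norm(proj(p,[.4934+.0785,-.2524,.106],True)-proj(p,[.4934,-.2524,.106],True));c1=proj(p,[.4934,-.2524,.106],True)
P=[]
for a in np.radians(np.arange(-180,1,2)):
    rr=np.arange(rp*.9,rp*1.12,.5);x=(c1[0]+rr*np.cos(a)).astype(np.float32)[None];y=(c1[1]+rr*np.sin(a)).astype(np.float32)[None]
    d=np.abs(np.gradient(cv2.remap(g,x,y,1)[0]));i=d.argmax()
    if d[i]>4:P.append((x[0,i],y[0,i]))
for z in(.106,.11,.142):print(z,rfit(P,p,z))
u=proj(p,[.4637,-.2482,.191],True);k=np.zeros(im.shape[:2],np.uint8);cv2.circle(k,tuple(int(x) for x in u),45,255,-1)
m=((hsv[:,:,2]<48)*255).astype(np.uint8)&k;m=cv2.morphologyEx(cv2.morphologyEx(m,cv2.MORPH_OPEN,np.ones((5,5))),cv2.MORPH_CLOSE,np.ones((9,9)))
ct=max(cv2.findContours(m,0,1)[0],key=cv2.contourArea);box=cv2.boxPoints(cv2.minAreaRect(ct))
W=np.array([onz(p,a,b,.191,True)[:2] for a,b in box]);print("tube",u,W.mean(0).round(4),np.linalg.norm(W[1]-W[0]),np.linalg.norm(W[2]-W[1]))
E
```

```text
tcp_pos: [0.4637, -0.2483, 0.3271]
eef_rot: [180.0, 0.0, -8.0]
contact_force: [0.4, 0.7, -0.2]
gripper_width: 0.062
gripper_force: 0.0
time_s: 20.75
tcp_pos: [0.4643, -0.2487, 0.462]
eef_rot: [179.9, -0.5, -8.0]
contact_force: [0.1, -0.4, -0.9]
gripper_force: 0.0
tcp_pos: [0.4633, -0.2481, 0.4561]
eef_rot: [-180.0, 0.1, -8.0]
contact_force: [0.2, 0.1, 0.9]
gripper_force: 0.0
end1 [ 0.4633 -0.2481  0.4561] [ 0.   0.5 -0.3  0.2 -0.  -0.1] 20.95
[277.8369199  176.99345596]
0.106 (array([ 0.5016, -0.2539]), np.float64(0.0697), 39)
0.11 (array([ 0.5019, -0.254 ]), np.float64(0.0688), 39)
0.142 (array([ 0.5047, -0.2544]), np.float64(0.0621), 39)
tube [277.68140813 223.57686441] [ 0.4647 -0.2494] 0.04291824074167832 0.02752734935990741
```

Seated height and tube position agree; one more outline check, this time robust.

```bash
python3 - <<'E'
from meas import *
im,p,s=load("end1");e=cv2.Canny(cv2.GaussianBlur(im,(3,3),0),25,60)
v,u=np.nonzero(e);k=(v<245);u,v=u[k],v[k]
for z,R in((.106,.0785),(.110,.0785),(.142,.072)):
    Q=np.array([onz(p,a,b,z,True)[:2] for a,b in zip(u,v)])
    Q=Q[np.hypot(*(Q-[.4934,-.2524]).T)<.1]
    best=max(((np.sum(np.abs(np.hypot(Q[:,0]-.4934-dx,Q[:,1]+.2524-dy)-rr)<.0007),dx,dy,rr) for dx in np.arange(-.006,.0061,.001) for dy in np.arange(-.006,.0061,.001) for rr in np.arange(R-.004,R+.0041,.001)))
    print(z,len(Q),np.round(best,4))
E
```

```text
0.106 2489 [ 2.98e+02  0.00e+00 -1.00e-03  7.85e-02]
0.11 2516 [ 2.81e+02  1.00e-03 -1.00e-03  7.75e-02]
0.142 2733 [ 2.96e+02  4.00e-03 -1.00e-03  7.00e-02]
```

The lid's outline at rim height has radius 78.5 mm and is centred on the hub within 1 mm. The lid is flat and square, so I'm handing in.

```bash
python3 -c "
from plant import r
print(r.close_job())"
```

```text
the job is handed in; nothing more can be done
None
```

The grating disc is fully home on the hub and the lid sits flat on the bowl rim; the job was handed in at about 21 s, neither part was forced (10.5 N or less at the wrist), and nothing else on the worktop was touched.

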